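# Slide the culture dish between the lamp feet onto the viewing disc

### The job

Push the closed culture dish along the bench with your fingertips, through the narrow gap between the two blue lamp feet, until it lies wholly on the black viewing disc beyond them. Do not pick the dish up or tip it, do not knock the lamps with your hand (the dish may brush their feet), leave the vial, eyepiece and stopper where they stand, and take your hand away at the end.

Things in the scene. Friction and masses are not known exactly. Their poses are not given: they have to be found in the camera images.
- dish: Closed round culture dish, clear with amber filling: loose, diameter 90 mm, height 16 mm, 50 to 100 g, flat on the bench, 150 to 200 mm before the gap (at the lamps' negative x) and up to 50 mm off its middle line. It slides with friction and stops once no longer pushed. Origin: centre of its underside, z up; its yaw means nothing.
- lamps: Two gooseneck lamps fixed to the bench on blue round feet, diameter 60 mm, 35 mm high. Origin: on the bench midway between the feet, z up. The feet stand at y = +79 and -79 mm; the gap is 98 mm wide (4 mm spare each side of the dish). The dish passes along +x. Grey necks lean outward to 111 mm height, over 70 mm from the line y = 0 (over 110 mm where higher than 95 mm).
- disc: The black viewing disc let flush into the bench (no step): diameter 120 mm, 150 to 175 mm beyond the gap along the lamps' +x and up to 25 mm to either side. Origin: its centre, at bench height. The dish lies wholly on it when their centres are within 15 mm of each other.
- vial: Bystander: amber glass vial with a white cap, standing upright, diameter 26 mm, height 54 mm. Origin: centre of its underside.
- eyepiece: Bystander: black eyepiece standing upright beyond the disc, diameter 40 mm at most, height 52 mm. Origin: centre of its underside.
- stopper: Bystander: green stopper, upright cylinder, diameter 32 mm, height 24 mm. Origin: centre of its underside.
Things that resemble listed ones, but are neither listed nor needed, are in the scene too. Of the things that look like the dish, take the one that is farthest to the robot's left at the start.

How it is judged:
On the way, in this order (a step that is already met when the one before it is completed fails the run):
1. the dish is in the gap between the lamp feet, flat on the bench (x of dish in the frame of lamps between -0.012 and 0.012 m and y of dish in the frame of lamps between -0.007 and 0.007 m and height (world z) of dish below 0.004 m).
2. the dish lies wholly on the viewing disc (horizontal distance between dish and disc below 0.015 m).
At the end, for the whole second after the job is handed in: The dish lies flat and at rest on the bench, wholly on the viewing disc (centres within 15 mm), having gone through the gap; vial, eyepiece and stopper stand upright within 10 mm of where they were (horizontal distance between dish and disc below 0.015 m and height (world z) of dish below 0.003 m and angle between dish's own z axis and vertical below 0.05 rad and linear speed of dish below 0.01 m/s and distance of each of vial, eyepiece, stopper from where it was at the start of the episode below 0.01 m and angle between each of vial, eyepiece, stopper's own z axis and vertical below 0.2 rad); the robot touches nothing.
It fails at once if the dish is lifted (more than 8 mm) or tipped (more than about 11 degrees) (height (world z) of dish above 0.008 m or angle between dish's own z axis and vertical above 0.2 rad).
It fails at once if the hand or arm knocks the lamps (more than 20 N) (contact force between any of the arm, the fingers and lamps above 20 N).
It fails at once if the vial, eyepiece or stopper is moved by more than 10 mm or knocked over (distance of any of vial, eyepiece, stopper from where it was at the start of the episode above 0.01 m or angle between any of vial, eyepiece, stopper's own z axis and vertical above 0.2 rad).
It also fails if it takes over 67 s, if anything falls off the work surface, if the arm or the gripper's body presses on something with over 40 N, if the wrist force passes 120 N, or if a joint passes its speed limit or range.

### The arm

A 6-joint arm with a two-finger parallel gripper is mounted at the origin on the work surface. World frame = base frame: x ahead of the robot, y to its left, z up, the work surface at z = 0. Lengths are in m, angles in rad, forces in N, time in s.
With the tool pointing down it reaches from about 0.35 to 0.975 m from the base axis. Payload 4.9 kg.
Tool frame: the origin (TCP) lies where the fingers leave the gripper's body, on its centre line; the fingertips stand 73 mm ahead of it and the grasp point (between the pads) lies 54 mm ahead of it (r.finger_overhang is the distance from the TCP to the fingertips, in m); z points along the fingers, y is the direction in which the jaws open and shut (so a half turn about z gives the same grasp; the last joint's range is limited). The gripper opens to 85 mm and grips with 20 to 120 N. Pads are 22 mm wide; open, the fingers measure 114 mm over their backs; the gripper's body (76 mm by 85 mm) begins 54 mm behind the grasp point. The pads swing forward as they close: fully open they stand 13 mm farther back than shut.
Start: joints at [1.047, 0.053, 1.613, -0, 1.476, -0.119], TCP at [0.246, 0.574, 0.304] pointing down, gripper open.
Joint ranges: [-3.01, 3.01], [-1.01, 2.22], [0.06, 2.58], [-1.02, 4.17], [0.09, 2.62], [-3.14, 3.14]. Speed limits (rad/s): [2.57, 2.57, 3.14, 3.14, 3.14, 3.14].

### API

Orientations are given as a rotation vector (axis times angle).
In Python, from station import r gives the robot as it stands. The module is installed in compiled form; this text tells all that it offers.
- The arm moves only by the tool send_rows, never from a script. Its argument "motion" is a list that holds one entry, the list of rows, each a list of 7 numbers: the turn, a rotation vector about the tool's x, y, z in units of 5 degrees (1.0 is 5 degrees), then the shift along the tool's x, y, z in units of 0.025 m (1.0 is 0.025 m), then the opening, from 0 (shut) to 1 (fully open). In form: [[[ax, ay, az, x, y, z, claw], ...]]. A call has 1 to 5 rows; each row shifts and turns the pose as measured when the row begins, along the tool's axes as they then stand; what a row does not reach is not made up. A row lasts 1/10 s, in which the tool goes at most 50 mm and 8.59 degrees, less where a joint would pass 70% of its speed; a pose out of reach is approached as far as the arm can. A call with a number of a shift or a turn outside -1 to 1 is refused whole. A call with a gripper value outside its range is refused whole. The fingers move at their own pace and stop on an object; "grip_force" is the grip in N (left out, the last holds). Time passes only in rows, so rows that do not move let the fingers close. It gives the time, the measured TCP pose, the force and the opening at its end, in the units of the state.
- r.observe(): the state, without advancing time (a new reading comes with each control period).
- r.camera(name): name is "side" or "top"; returns the picture (420x560x3 uint8, blue, green, red); there is no depth.
- r.camera_params(name): a dict with "fov_y" (degrees; the focal length in pixels is half the picture's height over the tangent of half this angle, whatever the lens; pixels are square), "cx", "cy" (the principal point, pixels), "k1" (the pictures are not rectified: a ray, as slopes to the right and down, at radius r is drawn at 1 + k1 r^2 times it, then the intrinsics apply), "R" (3x3) and "t" (3): a world point X has camera coordinates R X + t. Camera axes: x right, y down, z forward; pixel columns grow to the right and rows downward; lengths in m; the calibration is good to about 2 mm. A picture is of the moment at which its call begins. camera_params takes no time and is no camera call.
- r.finish_job(): hands the job in, once; it reports no verdict.
The state is a dict: "clock": time; "q": joint angles; "qd": joint speeds; "joint_torque": joint torques, N m; "eef_pos": TCP position; "ee_rot": TCP orientation; "contact_force": force on the tool from outside, world axes, zero at the start; "torque": the same for the moment, N m; "finger_gap": opening from 0.0 (shut) to 1.0 (fully open).
Only numpy, scipy, OpenCV 4.12 (cv2) and the standard library are available. Lean on these libraries where they do the work, as an engineer would, in place of code of your own. Each camera call takes 0.05 s, during which the arm holds its last target.

## Working session

There is one attempt and no reset: what is moved stays moved. The work goes in short steps, Python scripts to look and compute and a tool call to move; the robot and the scene stay as the last step left them, time stands still between calls to the robot, and variables do not carry over. Pictures are saved under pics/ and viewed, and the job is handed in when it is done.

Besides the shell and the picture viewer there is one more tool, called after ">>>" as name(argument=value, ...) on one line, values as JSON. send_rows: Moves the arm, as the interface text tells. Shifts and turns lie within -1 to 1; 1 stands for 0.025 m of shift or 5 degrees of turn. Its arguments: {"type":"object","properties":{"motion":{"type":"array","items":{"type":"array","items":{"type":"array","items":{"type":"number","minimum":-1,"maximum":1}}}},"grip_force":{"type":"number"}},"required":["motion"]}

```bash
ls; mkdir -p pics; python3 - <<'E'
from station import r
import cv2
print(r.observe())
for n in ("top","side"):
    cv2.imwrite(f"pics/{n}0.png",r.camera(n)); print(n,r.camera_params(n))
E
```

```text
pics
{'clock': 0.0, 'q': array([ 1.04703653e+00,  5.33666878e-02,  1.61427740e+00,  6.15065561e-06,
        1.47598246e+00, -1.19033626e-01]), 'qd': array([ 2.35098816e-05, -7.96349528e-04, -5.83977070e-04,  9.42054700e-04,
        1.89283403e-04, -1.20317554e-04]), 'joint_torque': array([ 7.45425841e-04, -3.93694282e+01, -3.70168483e+01, -5.82391181e-05,
        7.17189949e-03, -4.85005827e-06]), 'eef_pos': array([0.24588829, 0.57409384, 0.30266668]), 'ee_rot': array([-6.31282544e-01, -3.07684979e+00,  3.02758414e-03]), 'contact_force': array([ 0.29263929,  0.16244184, -0.89546757]), 'torque': array([-0.00979545,  0.0002849 , -0.00404478]), 'finger_gap': 1.0024132748386207}
top {'fov_y': 48.72514690158347, 'cx': 283.32033947329364, 'cy': 205.6284426074277, 'k1': -0.12785050402217665, 'R': array([[ 1.01965753e-03, -9.99996122e-01, -2.59160887e-03],
       [-9.96335006e-01, -7.94255034e-04, -8.55331765e-02],
       [ 8.55307864e-02,  2.66932518e-03, -9.96331952e-01]]), 't': array([0.02386084, 0.53838843, 0.90120652])}
side {'fov_y': 55.341572167791576, 'cx': 285.38851719187153, 'cy': 213.18882644045442, 'k1': -0.012048263334639337, 'R': array([[ 0.98452502, -0.17498282,  0.00956493],
       [-0.10212814, -0.61725691, -0.78010496],
       [ 0.14240899,  0.76705601, -0.62557554]]), 't': array([-0.54680102,  0.10740946,  0.70994832])}
```

View pics/top0.png

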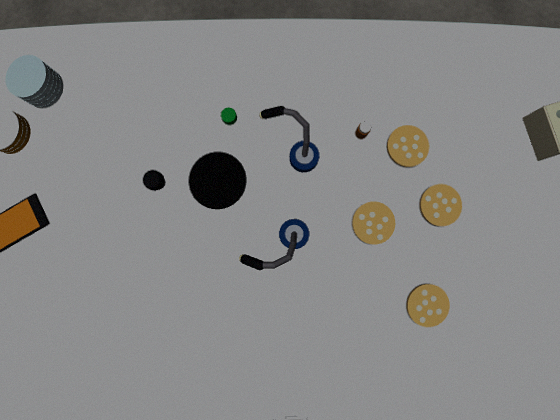

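View pics/side0.png

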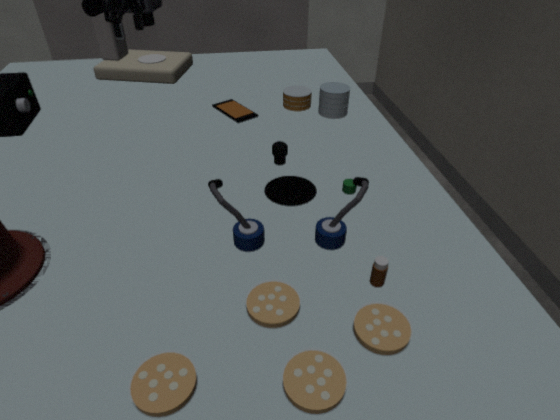

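The top view shows four amber dishes: (408,146), (373,222), (441,205) and (428,305). Image left is the robot's left, so the target is (373,222). The lamp feet are at (304,156) and (294,234), the disc at (217,180), the eyepiece at (153,180), the stopper at (229,116) and the vial at (363,130).

```bash
cat > h.py <<'E'
import numpy as np, cv2
from station import r
from scipy.spatial.transform import Rotation as Ro
def cam(name):
    p=r.camera_params(name); f=210/np.tan(np.radians(p['fov_y'])/2)
    return p,f
def ray(name,uv):
    p,f=cam(name); d=np.array([(uv[0]-p['cx'])/f,(uv[1]-p['cy'])/f])
    K=np.eye(3); u=cv2.undistortPoints(np.array([[d]]),K,np.array([p['k1'],0,0,0]))[0,0]
    R=np.array(p['R']);t=np.array(p['t'])
    return -R.T@t, R.T@np.array([u[0],u[1],1])
def onplane(name,uv,z):
    c,d=ray(name,uv); return c+d*(z-c[2])/d[2]
def blobs(im,kind,amin=60):
    hsv=cv2.cvtColor(im,cv2.COLOR_BGR2HSV)
    if kind=='dish': m=cv2.inRange(hsv,(10,70,60),(28,255,255)); 
    if kind=='blue': m=cv2.inRange(hsv,(100,120,30),(125,255,255))
    if kind=='black': m=cv2.inRange(hsv,(0,0,0),(180,255,40))
    if kind=='green': m=cv2.inRange(hsv,(50,100,30),(80,255,255))
    cs,_=cv2.findContours(m,cv2.RETR_EXTERNAL,cv2.CHAIN_APPROX_NONE)
    return [c for c in cs if cv2.contourArea(c)>amin]
def circ(name,c,z):
    P=np.array([onplane(name,q,z)[:2] for q in cv2.convexHull(c)[:,0].astype(float)],np.float32)
    # algebraic circle fit
    A=np.c_[2*P,np.ones(len(P))]; s=np.linalg.lstsq(A,(P**2).sum(1),rcond=None)[0]
    return s[:2],2*np.sqrt(s[2]+s[0]**2+s[1]**2)
E
python3 - <<'E'
from h import *
for n in('top','side'):
    im=cv2.imread(f'pics/{n}0.png')
    for k,z in(('dish',.016),('blue',.035),('black',0),('green',.024)):
        for c in blobs(im,k):
            s,d=circ(n,c,z); M=c[:,0].mean(0); print(n,k,M.round(),s.round(4),round(d,4))
print(r.finger_overhang)
E
```

```text
top dish [428. 305.] [ 0.339  -0.2659] 0.0873
top dish [373. 223.] [ 0.5052 -0.1567] 0.0865
top dish [ 16. 224.] [0.4989 0.5888] 0.1049
top dish [441. 205.] [ 0.5414 -0.2964] 0.0871
top dish [408. 146.] [ 0.6632 -0.231 ] 0.0869
top blue [294. 233.] [0.4824 0.0041] 0.0575
top blue [304. 156.] [ 0.6379 -0.0165] 0.058
top black [261. 261.] [0.4478 0.0686] 0.0808
top black [293. 243.] [0.464  0.0172] 0.0479
top black [ 28. 225.] [0.5037 0.5931] 0.1331
top black [154. 180.] [0.5934 0.2939] 0.0434
top black [217. 180.] [0.5931 0.161 ] 0.1175
top black [ 22. 131.] [0.7046 0.609 ] 0.0672
top black [273. 112.] [0.7365 0.0474] 0.0413
top black [53. 80.] [0.812  0.5391] 0.0712
top green [228. 115.] [0.7241 0.1374] 0.0311
side dish [163. 384.] [ 0.3391 -0.2715] 0.0865
side dish [314. 382.] [ 0.5407 -0.3031] 0.0868
side dish [381. 329.] [ 0.662  -0.2384] 0.0875
side dish [272. 304.] [ 0.5048 -0.1635] 0.0873
side dish [234. 109.] [0.4982 0.5886] 0.1081
side dish [293. 104.] [0.6993 0.6041] 0.1059
side blue [248. 235.] [ 0.4802 -0.0136] 0.0756
side blue [330. 234.] [ 0.6338 -0.0346] 0.0779
side bla
[... 187 characters left out ...]
black [329. 239.] [ 0.6426 -0.0069] 0.0655
side black [  8. 254.] [-0.0663  0.0255] 0.2584
side black [235. 214.] [0.398  0.0646] 0.1754
side black [345. 211.] [ 0.7663 -0.0117] 0.2312
side black [486. 212.] [0.9974 0.0137] 0.079
side black [355. 185.] [0.7496 0.1577] 0.0668
side black [290. 190.] [0.5951 0.1629] 0.1155
side black [446. 167.] [0.9978 0.2   ] 0.0721
side black [279. 153.] [0.6038 0.3312] 0.0967
side black [419. 139.] [0.9759 0.3464] 0.1174
side black [232. 113.] [0.5042 0.6164] 0.1514
side black [ 15. 104.] [-0.4799  0.7251] 0.7806
side black [183.  69.] [0.38   1.0217] 0.2031
side black [122.  18.] [-0.0962  1.7645] 1.0488
side green [349. 186.] [0.7188 0.1235] 0.0467
0.0726
```

```bash
cat >> h.py <<'E'
YAW=None
def plan(x,y,z,yawdeg,n=5,smax=1.0):
    "print n rows toward target (tool down), yaw=direction of tool x in world, deg"
    o=r.observe(); p=np.array(o['eef_pos']); R=Ro.from_rotvec(o['ee_rot']).as_matrix()
    ya=np.radians(yawdeg); Xt=np.array([np.cos(ya),np.sin(ya),0]); Z=np.array([0,0,-1.]); Rt=np.c_[Xt,np.cross(Z,Xt),Z]
    T=np.array([x,y,z])
    print('clock',round(o['clock'],2),'pos',p.round(4),'yaw',round(np.degrees(np.arctan2(R[1,0],R[0,0])),2),'tilt',R[:2,2].round(4),'F',np.round(o['contact_force'],1),'gap',round(o['finger_gap'],3),'togo',(T-p).round(4))
    for i in range(n):
        rv=Ro.from_matrix(R.T@Rt).as_rotvec()/np.radians(5); rv=rv/max(1,np.abs(rv).max())
        s=R.T@(T-p)/.025; s=s*min(1,smax/max(np.abs(s).max(),1e-9))
        print(list(rv.round(2)+0.),list(s.round(2)+0.))
        p=p+R@s*.025; R=R@Ro.from_rotvec(rv*np.radians(5)).as_matrix()
E
python3 - <<'E'
from h import *
t=cv2.imread('pics/top0.png');s=cv2.imread('pics/side0.png')
for z in(.016,.013,.011,.009,.007):
    a=min([circ('top',c,z) for c in blobs(t,'dish')],key=lambda q:np.hypot(*(q[0]-[.505,-.16])))
    b=min([circ('side',c,z) for c in blobs(s,'dish')],key=lambda q:np.hypot(*(q[0]-[.505,-.16])))
    print(z,a[0].round(4),b[0].round(4),round(a[1],4),round(b[1],4))
for uv in((306,147),):pass
plan(.49,-.227,.2,82.5,5)
E
python3 - <<'E'
import cv2
t=cv2.imread('pics/top0.png');s=cv2.imread('pics/side0.png')
a=cv2.resize(t[130:260,260:400],None,fx=4,fy=4,interpolation=cv2.INTER_CUBIC)
b=cv2.resize(s[210:330,220:360],None,fx=5,fy=5,interpolation=cv2.INTER_CUBIC)
cv2.imwrite('pics/a.png',a);cv2.imwrite('pics/b.png',b)
E
```

```text
0.016 [ 0.5052 -0.1567] [ 0.5048 -0.1635] 0.0865 0.0873
0.013 [ 0.5053 -0.1573] [ 0.5052 -0.1611] 0.0867 0.0878
0.011 [ 0.5054 -0.1577] [ 0.5054 -0.1595] 0.0869 0.0881
0.009 [ 0.5055 -0.1581] [ 0.5056 -0.1579] 0.0871 0.0884
0.007 [ 0.5056 -0.1584] [ 0.5058 -0.1563] 0.0873 0.0888
clock 0.1 pos [0.2459 0.5741 0.3028] yaw 156.8 tilt [-0.0009 -0.0016] F [0.  0.1 0.4] gap 0.997 togo [ 0.2441 -0.8011 -0.1028]
[np.float64(0.0), np.float64(0.0), np.float64(1.0)] [np.float64(-0.84), np.float64(-1.0), np.float64(0.16)]
[np.float64(0.0), np.float64(0.0), np.float64(1.0)] [np.float64(-1.0), np.float64(-0.99), np.float64(0.17)]
[np.float64(0.0), np.float64(0.0), np.float64(1.0)] [np.float64(-1.0), np.float64(-0.83), np.float64(0.16)]
[np.float64(0.0), np.float64(0.0), np.float64(1.0)] [np.float64(-1.0), np.float64(-0.7), np.float64(0.15)]
[np.float64(0.0), np.float64(0.0), np.float64(1.0)] [np.float64(-1.0), np.float64(-0.57), np.float64(0.14)]
```

View pics/a.png

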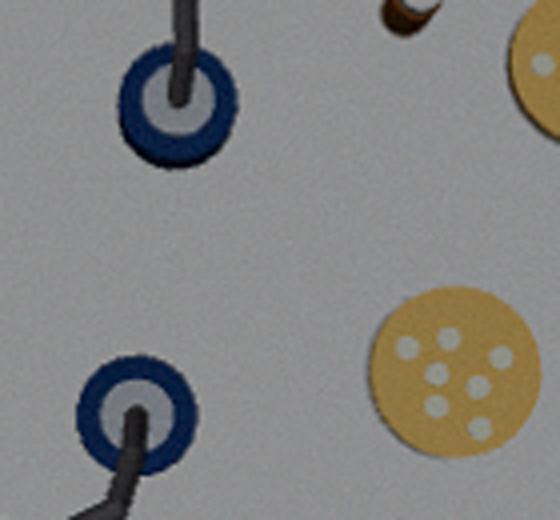

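View pics/b.png

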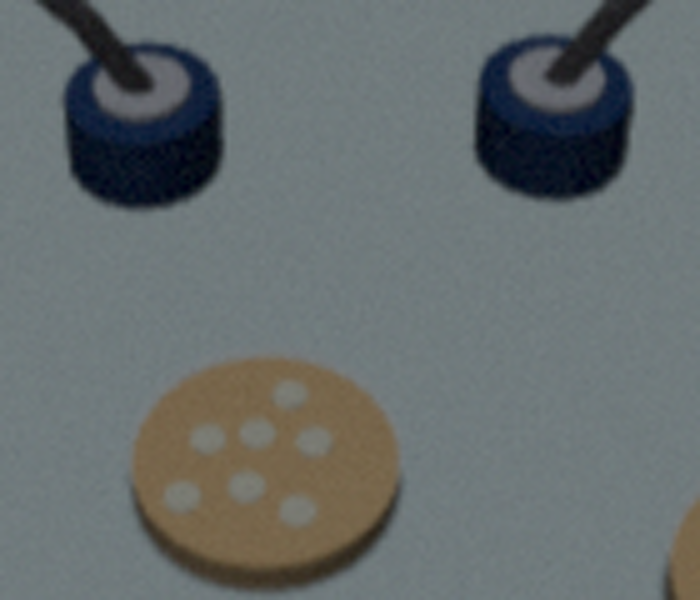

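The zoomed views show the dish top as a clean disc and the feet with silver plates. The side-view amber mask also takes in the dish's wall, so I'll use the top view for the dish. Next I'll cross-check the feet and plan the approach.

```bash
python3 - <<'E'
from h import *
for n,uvs in(('top',((304.2,155.2),(294.2,233.2))),('side',((248.4,227.4),(331.4,225.8)))):
    for uv in uvs: print(n,onplane(n,uv,.035).round(4))
# dish by bright top only in side
s=cv2.imread('pics/side0.png');hsv=cv2.cvtColor(s,cv2.COLOR_BGR2HSV)
m=cv2.inRange(hsv,(10,70,115),(28,255,255));cs,_=cv2.findContours(m,0,1)
for c in cs:
    if cv2.contourArea(c)>500: print(circ('side',c,.016))
E
```

```text
top [ 0.6381 -0.0171  0.035 ]
top [0.4832 0.003  0.035 ]
side [0.4846 0.0058 0.035 ]
side [ 0.6419 -0.0156  0.035 ]
(array([ 0.3387635 , -0.26944416]), np.float64(0.08400885692505826))
(array([ 0.54166568, -0.30070012]), np.float64(0.0838614910552792))
(array([ 0.66411267, -0.23525639]), np.float64(0.08272331933192019))
(array([ 0.50563581, -0.16018215]), np.float64(0.08289365409358701))
```

>>> send_rows(motion=[[[0,0,1,-0.84,-1,0.15,0.5],[0,0,1,-1,-1,0.15,0.5],[0,0,1,-1,-0.83,0.15,0.5],[0,0,1,-1,-0.7,0.15,0.5],[0,0,1,-1,-0.57,0.15,0.5]]])

```text
clock: 0.6
eef_pos: [0.2912, 0.4178, 0.2806]
ee_rot: [-1.298, -2.859, 0.009]
contact_force: [0.7, -0.4, 0.1]
finger_gap: 0.498
```

```bash
python3 -c "
from h import *
plan(.49,-.227,.2,82.5,5)"
```

```text
clock 0.6 pos [0.2912 0.4178 0.2806] yaw 131.16 tilt [-0.0035 -0.0044] F [ 0.7 -0.4  0.1] gap 0.498 togo [ 0.1988 -0.6448 -0.0806]
[np.float64(-0.01), np.float64(0.0), np.float64(1.0)] [np.float64(-1.0), np.float64(-0.44), np.float64(0.13)]
[np.float64(-0.01), np.float64(0.0), np.float64(1.0)] [np.float64(-1.0), np.float64(-0.34), np.float64(0.13)]
[np.float64(-0.01), np.float64(0.0), np.float64(1.0)] [np.float64(-1.0), np.float64(-0.25), np.float64(0.13)]
[np.float64(-0.01), np.float64(0.0), np.float64(1.0)] [np.float64(-1.0), np.float64(-0.16), np.float64(0.12)]
[np.float64(-0.01), np.float64(0.0), np.float64(1.0)] [np.float64(-1.0), np.float64(-0.07), np.float64(0.12)]
```

>>> send_rows(motion=[[[0,0,1,-1,-0.44,0.02,0.5],[0,0,1,-1,-0.34,0,0.5],[0,0,1,-1,-0.25,0,0.5],[0,0,1,-1,-0.16,0,0.5],[0,0,1,-1,-0.07,0,0.5]]])

```text
clock: 1.1
eef_pos: [0.3281, 0.2867, 0.2767]
ee_rot: [-1.91, -2.493, 0.018]
contact_force: [0.2, -0.8, -1.0]
finger_gap: 0.497
```

```bash
python3 -c "
from h import *
plan(.49,-.227,.26,82.5,5)"
```

```text
clock 1.1 pos [0.3281 0.2867 0.2767] yaw 105.1 tilt [-0.0078 -0.0085] F [ 0.2 -0.8 -1. ] gap 0.497 togo [ 0.1619 -0.5137 -0.0167]
[np.float64(-0.02), np.float64(0.02), np.float64(1.0)] [np.float64(-1.0), np.float64(0.04), np.float64(0.04)]
[np.float64(-0.02), np.float64(0.02), np.float64(1.0)] [np.float64(-1.0), np.float64(0.13), np.float64(0.04)]
[np.float64(-0.02), np.float64(0.02), np.float64(1.0)] [np.float64(-1.0), np.float64(0.22), np.float64(0.03)]
[np.float64(-0.02), np.float64(0.02), np.float64(1.0)] [np.float64(-1.0), np.float64(0.31), np.float64(0.03)]
[np.float64(-0.01), np.float64(0.01), np.float64(0.52)] [np.float64(-1.0), np.float64(0.41), np.float64(0.03)]
```

>>> send_rows(motion=[[[0,0,1,-1,0.04,0.02,0.5],[0,0,1,-1,0.13,0.02,0.5],[0,0,1,-1,0.22,0.02,0.5],[-0.05,0.05,1,-1,0.31,0.02,0.5],[-0.05,0.05,0.5,-1,0.4,0.02,0.5]]])

```text
clock: 1.6
eef_pos: [0.3651, 0.158, 0.2726]
ee_rot: [2.376, 2.054, -0.002]
contact_force: [0.4, -0.3, 0.2]
finger_gap: 0.501
```

>>> send_rows(motion=[[[0,0,0,-1,0.45,0,0.5],[0,0,0,-1,0.45,0,0.5],[0,0,0,-1,0.45,0,0.5],[0,0,0,-1,0.45,0,0.5],[0,0,0,-1,0.45,0,0.5]]])

```text
clock: 2.1
eef_pos: [0.4018, 0.0205, 0.2704]
ee_rot: [-2.377, -2.053, 0.004]
contact_force: [0.1, 0.7, 1.2]
finger_gap: 0.496
```

```bash
python3 -c "
from h import *
plan(.49,-.227,.26,82.5,5)"
```

```text
clock 2.1 pos [0.4018 0.0205 0.2704] yaw 81.63 tilt [-0.0025 -0.0012] F [0.1 0.7 1.2] gap 0.496 togo [ 0.0882 -0.2475 -0.0104]
[np.float64(-0.03), np.float64(0.02), np.float64(-0.17)] [np.float64(-1.0), np.float64(0.53), np.float64(0.05)]
[np.float64(0.0), np.float64(0.0), np.float64(0.0)] [np.float64(-1.0), np.float64(0.51), np.float64(0.04)]
[np.float64(0.0), np.float64(0.0), np.float64(0.0)] [np.float64(-1.0), np.float64(0.51), np.float64(0.04)]
[np.float64(0.0), np.float64(0.0), np.float64(0.0)] [np.float64(-1.0), np.float64(0.51), np.float64(0.04)]
[np.float64(0.0), np.float64(0.0), np.float64(0.0)] [np.float64(-1.0), np.float64(0.51), np.float64(0.04)]
```

>>> send_rows(motion=[[[0,0,-0.17,-1,0.54,0,0.5],[0,0,0,-1,0.54,0,0.5],[0,0,0,-1,0.54,0,0.5],[0,0,0,-1,0.54,0,0.5],[0,0,0,-1,0.54,0,0.5]]])

```text
clock: 2.6
eef_pos: [0.4515, -0.1182, 0.2681]
ee_rot: [-2.361, -2.068, 0.005]
contact_force: [-0.4, 0.3, 0.5]
finger_gap: 0.502
```

>>> send_rows(motion=[[[0,0,0,-1,0.54,0,0.5],[0,0,0,-1,0.54,0,0.5],[0,0,0,-1,0.54,0,0.5],[0,0,0,-1,0.54,0,0.5],[0,0,0,-1,0.54,0,0.5]]])

```text
clock: 3.1
eef_pos: [0.5021, -0.2566, 0.2645]
ee_rot: [-2.359, -2.063, 0.007]
contact_force: [-0.1, 0.4, 0.1]
finger_gap: 0.504
```

```bash
python3 -c "
from h import *
plan(.4966,-.2264,.12,82.5,5)
cv2.imwrite('pics/t1.png',r.camera('top'));cv2.imwrite('pics/s1.png',r.camera('side'))"
```

```text
clock 3.1 pos [ 0.5021 -0.2566  0.2645] yaw 82.36 tilt [-0.0085  0.0029] F [-0.1  0.4  0.1] gap 0.504 togo [-0.0055  0.0302 -0.1445]
[np.float64(-0.1), np.float64(-0.02), np.float64(-0.03)] [np.float64(0.2), np.float64(-0.06), np.float64(1.0)]
[np.float64(0.0), np.float64(0.0), np.float64(0.0)] [np.float64(0.2), np.float64(-0.06), np.float64(1.0)]
[np.float64(0.0), np.float64(0.0), np.float64(0.0)] [np.float64(0.2), np.float64(-0.06), np.float64(1.0)]
[np.float64(0.0), np.float64(0.0), np.float64(0.0)] [np.float64(0.2), np.float64(-0.06), np.float64(1.0)]
[np.float64(0.0), np.float64(0.0), np.float64(0.0)] [np.float64(0.2), np.float64(-0.06), np.float64(1.0)]
```

View pics/t1.png

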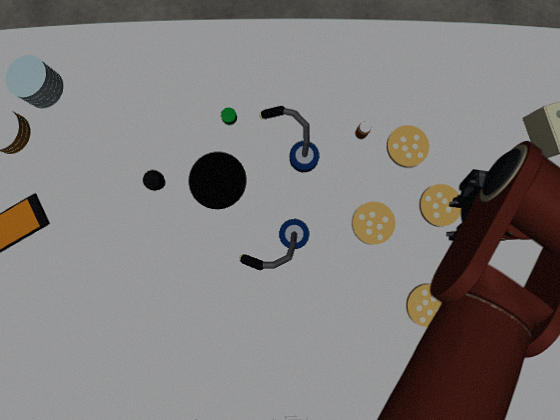

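View pics/s1.png

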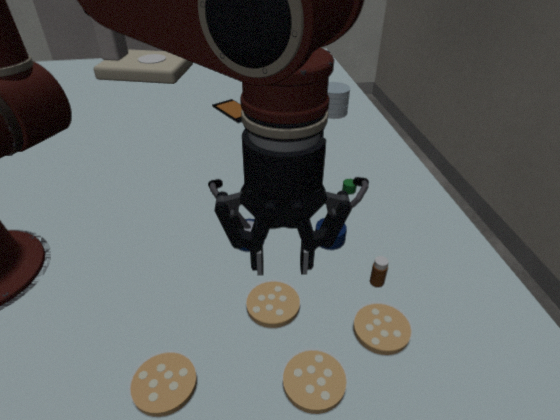

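The side view shows the gripper's knuckles reaching well wider than the fingertips: columns 213–352, against tips at 250–314. I need their real width before they pass the necks.

```bash
python3 - <<'E'
from h import *
def ony(uv,p0,nrm):
    c,d=ray('side',uv); return c+d*((p0-c)@nrm)/(d@nrm)
p0=np.array([.5021,-.2566,.2645]); n=np.array([.131,.991,0])
yl=np.array([-.991,.131,0])
for uv in((250,262),(262,272),(301,272),(314,268),(216,203),(240,190),(352,208),(340,190),(243,160),(325,160)):
    P=ony(uv,p0,n); print(uv,'lat',round((P-p0)@yl*1000,1),'z below tcp',round((p0-P)[2]*1000,1))
s=cv2.imread('pics/s1.png');cv2.imwrite('pics/s1c.png',cv2.resize(s[100:290,190:380],None,fx=3.1,fy=3.1,interpolation=cv2.INTER_CUBIC))
E
```

```text
(250, 262) lat 34.6 z below tcp 59.7
(262, 272) lat 21.5 z below tcp 76.8
(301, 272) lat -24.1 z below tcp 78.5
(314, 268) lat -39.1 z below tcp 72.3
(216, 203) lat 64.7 z below tcp -25.3
(240, 190) lat 39.8 z below tcp -40.6
(352, 208) lat -73.6 z below tcp -15.4
(340, 190) lat -58.9 z below tcp -38.5
(243, 160) lat 35.0 z below tcp -74.6
(325, 160) lat -41.5 z below tcp -73.3
```

View pics/s1c.png

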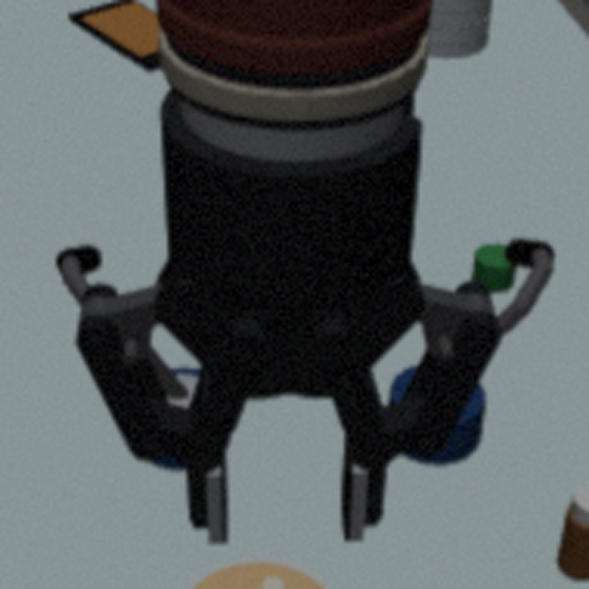

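At opening 0.5 the knuckles reach about ±67 mm, roughly at TCP height. Closing to 0.35 brings them in to about ±60 mm, clear of the necks (more than 70 mm off the line). I'll align the hand with the first leg at yaw 65° and descend behind the dish.

```bash
python3 -c "
from h import *
plan(.473,-.2255,.13,65,6)"
```

```text
clock 3.2 pos [ 0.5023 -0.258   0.2644] yaw 82.22 tilt [-0.0086  0.0021] F [ 0.3  0.4 -0.5] gap 0.507 togo [-0.0293  0.0325 -0.1344]
[np.float64(-0.03), np.float64(0.0), np.float64(1.0)] [np.float64(0.21), np.float64(-0.24), np.float64(1.0)]
[np.float64(-0.03), np.float64(0.0), np.float64(1.0)] [np.float64(0.19), np.float64(-0.26), np.float64(1.0)]
[np.float64(-0.03), np.float64(0.0), np.float64(1.0)] [np.float64(0.16), np.float64(-0.28), np.float64(1.0)]
[np.float64(-0.01), np.float64(0.0), np.float64(0.44)] [np.float64(0.14), np.float64(-0.29), np.float64(1.0)]
[np.float64(0.0), np.float64(0.0), np.float64(0.0)] [np.float64(0.13), np.float64(-0.3), np.float64(1.0)]
[np.float64(0.0), np.float64(0.0), np.float64(0.0)] [np.float64(0.05), np.float64(-0.11), np.float64(0.38)]
```

>>> send_rows(motion=[[[0,0,1,0.21,-0.24,0.9,0.35],[0,0,1,0.19,-0.26,0.9,0.35],[0,0,1,0.16,-0.28,0.9,0.35],[0,0,0.44,0.14,-0.29,0.9,0.35],[0,0,0,0.13,-0.3,0.9,0.35]]])

```text
clock: 3.7
eef_pos: [0.4751, -0.2264, 0.1515]
ee_rot: [-2.66, -1.669, 0.005]
contact_force: [-0.1, 0.3, -0.1]
finger_gap: 0.346
```

```bash
python3 -c "
from h import *
plan(.473,-.2255,.085,65,4)"
```

```text
clock 3.7 pos [ 0.4751 -0.2264  0.1515] yaw 64.21 tilt [-0.0035 -0.    ] F [-0.1  0.3 -0.1] gap 0.346 togo [-0.0021  0.0009 -0.0665]
[np.float64(-0.04), np.float64(0.02), np.float64(-0.16)] [np.float64(0.0), np.float64(-0.03), np.float64(1.0)]
[np.float64(0.0), np.float64(0.0), np.float64(0.0)] [np.float64(0.0), np.float64(-0.04), np.float64(1.0)]
[np.float64(0.0), np.float64(0.0), np.float64(0.0)] [np.float64(0.0), np.float64(-0.02), np.float64(0.66)]
[np.float64(0.0), np.float64(0.0), np.float64(0.0)] [np.float64(0.0), np.float64(0.0), np.float64(0.0)]
```

>>> send_rows(motion=[[[0,0,-0.15,0,-0.05,0.9,0.35],[0,0,0,0,0,0.9,0.35],[0,0,0,0,0,0.6,0.35],[0,0,0,0,0,0,0.35],[0,0,0,0,0,0,0.35]]])

```text
clock: 4.2
eef_pos: [0.4685, -0.2192, 0.0842]
ee_rot: [-2.636, -1.684, 0.011]
contact_force: [-0.2, 0.9, 1.1]
finger_gap: 0.347
```

```bash
python3 -c "
from h import *
plan(.473,-.2255,.078,65,2)
cv2.imwrite('pics/t2.png',r.camera('top'));cv2.imwrite('pics/s2.png',r.camera('side'))"
```

```text
clock 4.2 pos [ 0.4685 -0.2192  0.0842] yaw 65.14 tilt [-0.013   0.0075] F [-0.2  0.9  1.1] gap 0.347 togo [ 0.0045 -0.0063 -0.0062]
[np.float64(-0.17), np.float64(-0.01), np.float64(0.03)] [np.float64(-0.15), np.float64(0.27), np.float64(0.24)]
[np.float64(0.0), np.float64(0.0), np.float64(0.0)] [np.float64(0.0), np.float64(0.0), np.float64(0.0)]
```

View pics/t2.png

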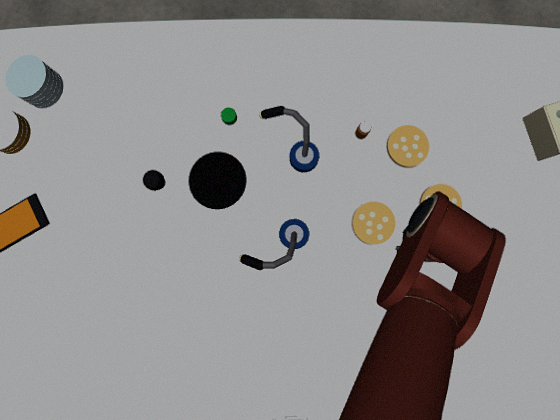

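View pics/s2.png

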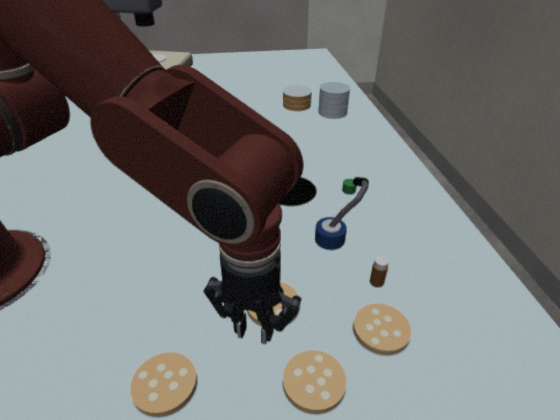

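>>> send_rows(motion=[[[-0.15,0,0,-0.1,0.27,0.2,0.35],[0,0,0,0,0,0.05,0.35]]])

```text
clock: 4.5
eef_pos: [0.4756, -0.2258, 0.0804]
ee_rot: [2.644, 1.689, 0.005]
contact_force: [-0.2, -0.1, 1.1]
finger_gap: 0.348
```

```bash
python3 -c "
from h import *
plan(.4746,-.2228,.078,65,1)
plan(.4842,-.2021,.078,65,2,.5)
for c in blobs(cv2.imread('pics/t2.png'),'dish'): print(circ('top',c,.016))
"
```

```text
clock 4.5 pos [ 0.4756 -0.2258  0.0804] yaw 65.14 tilt [ 0.0047 -0.0017] F [-0.2 -0.1  1.1] gap 0.348 togo [-0.001   0.003  -0.0024]
[np.float64(0.06), np.float64(0.0), np.float64(0.03)] [np.float64(0.09), np.float64(-0.09), np.float64(0.1)]
clock 4.5 pos [ 0.4756 -0.2258  0.0804] yaw 65.14 tilt [ 0.0047 -0.0017] F [-0.2 -0.1  1.1] gap 0.348 togo [ 0.0086  0.0237 -0.0024]
[np.float64(0.06), np.float64(0.0), np.float64(0.03)] [np.float64(0.5), np.float64(-0.04), np.float64(0.05)]
[np.float64(0.0), np.float64(0.0), np.float64(0.0)] [np.float64(0.5), np.float64(-0.04), np.float64(0.05)]
(array([ 0.50509132, -0.15662745]), np.float64(0.08633747676626499))
(array([0.4990362 , 0.58572723]), np.float64(0.10192972207521822))
(array([ 0.54044389, -0.29656195]), np.float64(0.08779264330640973))
(array([ 0.6630873 , -0.23096682]), np.float64(0.08704029451092228))
```

>>> send_rows(motion=[[[0,0,0,0.4,-0.03,0.05,0.35],[0,0,0,0.4,-0.03,0.05,0.35],[0,0,0,0.4,0,0,0.35],[0,0,0,0.4,0,0,0.35],[0,0,0,0.4,0,0,0.35]]])

```text
clock: 5.0
eef_pos: [0.4974, -0.1773, 0.0788]
ee_rot: [2.644, 1.686, 0.006]
contact_force: [-0.5, -0.2, 0.0]
finger_gap: 0.348
```

```bash
cat >> h.py <<'E'
MID=np.array([.561,-.006]);XL=np.array([np.cos(np.radians(82.5)),np.sin(np.radians(82.5))]);YL=np.array([-XL[1],XL[0]])
def lam(p): d=np.asarray(p)[:2]-MID; return np.array([d@XL,d@YL])
def wor(a,b): return MID+a*XL+b*YL
def look(tag):
    im=r.camera('top'); cv2.imwrite(f'pics/{tag}.png',im)
    for c in blobs(im,'dish'):
        s,d=circ('top',c,.016)
        if s[1]<.4 and cv2.contourArea(c)>200: print('dish?',s.round(4),'lamps',lam(s).round(4),'d',round(d,4))
E
python3 -c "
from h import *
plan(.5327,-.0986,.078,65,5,.4)
look('t3')"
```

```text
clock 5.0 pos [ 0.4974 -0.1773  0.0788] yaw 65.05 tilt [ 0.0065 -0.0029] F [-0.5 -0.2  0. ] gap 0.348 togo [ 0.0353  0.0787 -0.0008]
[np.float64(0.08), np.float64(0.0), np.float64(0.01)] [np.float64(0.4), np.float64(-0.01), np.float64(0.0)]
[np.float64(0.0), np.float64(0.0), np.float64(0.0)] [np.float64(0.4), np.float64(-0.01), np.float64(0.0)]
[np.float64(0.0), np.float64(0.0), np.float64(0.0)] [np.float64(0.4), np.float64(-0.01), np.float64(0.0)]
[np.float64(0.0), np.float64(0.0), np.float64(0.0)] [np.float64(0.4), np.float64(-0.01), np.float64(0.0)]
[np.float64(0.0), np.float64(0.0), np.float64(0.0)] [np.float64(0.4), np.float64(-0.01), np.float64(0.0)]
dish? [ 0.5199 -0.1267] lamps [-0.125  0.025] d 0.0847
dish? [ 0.551  -0.2998] lamps [-0.2926 -0.0285] d 0.071
dish? [ 0.6631 -0.231 ] lamps [-0.2097 -0.1306] d 0.087
```

View pics/t3.png

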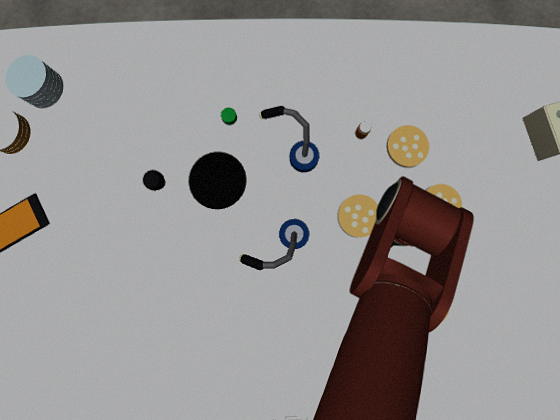

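Contact is good: the dish moved along the intended line and is now about (358,215), with its centre 55 mm ahead of the TCP. Continuing leg 1.

>>> send_rows(motion=[[[0.05,0,0,0.4,-0.01,0,0.35],[0,0,0,0.4,-0.01,0,0.35],[0,0,0,0.4,-0.01,0,0.35],[0,0,0,0.4,-0.01,0,0.35],[0,0,0,0.3,0,0,0.35]]])

```text
clock: 5.55
eef_pos: [0.5185, -0.1286, 0.0788]
ee_rot: [2.647, 1.69, 0.003]
contact_force: [-0.4, -0.2, -0.7]
finger_gap: 0.348
```

```bash
python3 -c "
from h import *
plan(.5319,-.1004,.078,65,5,.4)
look('t4')"
```

```text
clock 5.55 pos [ 0.5185 -0.1286  0.0788] yaw 65.13 tilt [ 0.0023 -0.0001] F [-0.4 -0.2 -0.7] gap 0.348 togo [ 0.0134  0.0282 -0.0008]
[np.float64(0.02), np.float64(-0.01), np.float64(0.03)] [np.float64(0.4), np.float64(0.0), np.float64(0.01)]
[np.float64(0.0), np.float64(0.0), np.float64(0.0)] [np.float64(0.4), np.float64(0.0), np.float64(0.01)]
[np.float64(0.0), np.float64(0.0), np.float64(0.0)] [np.float64(0.4), np.float64(0.0), np.float64(0.01)]
[np.float64(0.0), np.float64(0.0), np.float64(0.0)] [np.float64(0.05), np.float64(0.0), np.float64(0.0)]
[np.float64(0.0), np.float64(0.0), np.float64(0.0)] [np.float64(0.0), np.float64(0.0), np.float64(0.0)]
dish? [ 0.3386 -0.2666] lamps [-0.2874  0.1865] d 0.0863
dish? [ 0.5415 -0.2972] lamps [-0.2913 -0.0186] d 0.0858
dish? [ 0.5412 -0.0768] lamps [-0.0728  0.0104] d 0.082
dish? [ 0.6631 -0.231 ] lamps [-0.2097 -0.1306] d 0.087
```

View pics/t4.png

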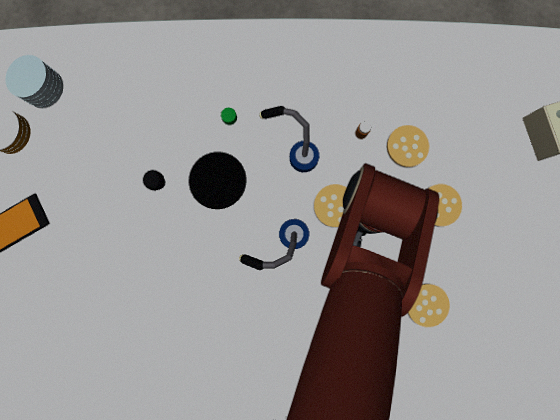

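>>> send_rows(motion=[[[0,0,0,0.4,0,0.02,0.35],[0,0,0,0.4,0,0.02,0.35],[0,0,0,0.3,0,0,0.35],[0,0,0,0.1,0,0,0.35],[0,0,0,-0.4,0,0,0.35]]])

```text
clock: 6.1
eef_pos: [0.5289, -0.107, 0.0782]
ee_rot: [2.644, 1.693, 0.005]
contact_force: [0.3, -0.2, -0.6]
finger_gap: 0.35
```

>>> send_rows(motion=[[[0,0,0,-1,0,0,0.35],[0,0,0,-1,0,0,0.35],[0,0,0,0,0,0,0.35]]])

```text
clock: 6.4
eef_pos: [0.5064, -0.1549, 0.0778]
ee_rot: [2.644, 1.694, 0.004]
contact_force: [1.1, 0.5, 0.2]
finger_gap: 0.349
```

```bash
python3 -c "
from h import *
plan(.5319,-.1004,.078,65,1,.4)
look('t5')"
```

```text
clock 6.4 pos [ 0.5064 -0.1549  0.0778] yaw 65.3 tilt [0.0029 0.    ] F [1.1 0.5 0.2] gap 0.349 togo [0.0255 0.0545 0.0002]
[np.float64(0.03), np.float64(-0.01), np.float64(0.06)] [np.float64(0.4), np.float64(0.0), np.float64(0.0)]
dish? [ 0.3379 -0.2678] lamps [-0.2886  0.187 ] d 0.0843
dish? [ 0.5418 -0.2979] lamps [-0.2919 -0.0191] d 0.0849
dish? [ 0.5544 -0.0494] lamps [-0.0439  0.0008] d 0.0859
dish? [ 0.663 -0.231] lamps [-0.2097 -0.1305] d 0.087
```

View pics/t5.png

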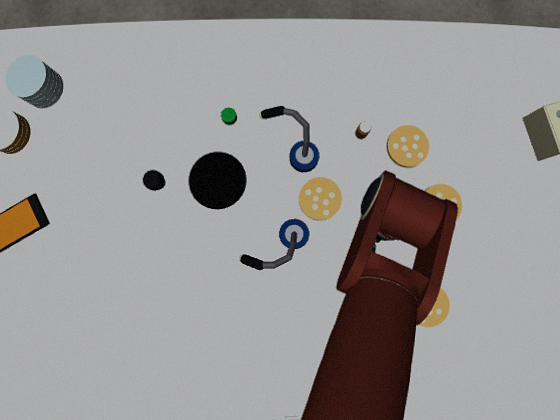

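The dish is now unobstructed at (320,199), which puts it at lamp-frame (−44, +1) mm. I'll realign the hand to yaw 82.5° and push straight through.

```bash
python3 -c "
from h import *
plan(*wor(-.044-.072,0),.078,82.5,5)"
```

```text
clock 6.45 pos [ 0.5068 -0.1541  0.0778] yaw 65.32 tilt [0.0031 0.0006] F [ 0.6  0.4 -0. ] gap 0.352 togo [0.0391 0.033  0.0002]
[np.float64(0.01), np.float64(0.0), np.float64(-1.0)] [np.float64(1.0), np.float64(0.47), np.float64(0.0)]
[np.float64(0.01), np.float64(0.0), np.float64(-1.0)] [np.float64(0.82), np.float64(0.47), np.float64(0.0)]
[np.float64(0.01), np.float64(0.0), np.float64(-1.0)] [np.float64(0.0), np.float64(0.0), np.float64(0.0)]
[np.float64(0.0), np.float64(0.0), np.float64(-0.44)] [np.float64(0.0), np.float64(0.0), np.float64(0.0)]
[np.float64(0.0), np.float64(0.0), np.float64(0.0)] [np.float64(0.0), np.float64(0.0), np.float64(0.0)]
```

>>> send_rows(motion=[[[0,0,-1,0.1,0.5,0,0.35],[0,0,-1,0.1,0.5,0,0.35],[0,0,-1,0.1,0.3,0,0.35],[0,0,-0.44,0.1,0.1,0,0.35],[0,0,0,0,0,0,0.35]]])

```text
clock: 6.95
eef_pos: [0.5435, -0.1553, 0.0773]
ee_rot: [-2.351, -2.083, -0.006]
contact_force: [-0.9, -0.4, 1.7]
finger_gap: 0.347
```

```bash
python3 -c "
from h import *
plan(*wor(-.044-.068,0),.078,82.5,5)"
```

```text
clock 6.95 pos [ 0.5435 -0.1553  0.0773] yaw 83.1 tilt [0.0028 0.003 ] F [-0.9 -0.4  1.7] gap 0.347 togo [0.0029 0.0382 0.0007]
[np.float64(0.03), np.float64(-0.04), np.float64(0.12)] [np.float64(1.0), np.float64(-0.04), np.float64(-0.02)]
[np.float64(0.0), np.float64(0.0), np.float64(0.0)] [np.float64(0.53), np.float64(-0.03), np.float64(-0.01)]
[np.float64(0.0), np.float64(0.0), np.float64(0.0)] [np.float64(0.0), np.float64(0.0), np.float64(0.0)]
[np.float64(0.0), np.float64(0.0), np.float64(0.0)] [np.float64(0.0), np.float64(0.0), np.float64(0.0)]
[np.float64(0.0), np.float64(0.0), np.float64(0.0)] [np.float64(0.0), np.float64(0.0), np.float64(0.0)]
```

>>> send_rows(motion=[[[0,0,0.12,0.8,-0.04,-0.02,0.35],[0,0,0,0.6,-0.03,0,0.35],[0,0,0,0,0,0,0.35]]])

```text
clock: 7.25
eef_pos: [0.546, -0.1187, 0.0776]
ee_rot: [-2.364, -2.068, -0.006]
contact_force: [0.0, 0.1, 0.9]
finger_gap: 0.346
```

```bash
python3 -c "
from h import *
print(lam(r.observe()['eef_pos']))
plan(*wor(-.055,0),.078,82.5,5,.4)"
```

```text
[-0.11369107  0.00016119]
clock 7.25 pos [ 0.546  -0.1187  0.0776] yaw 82.35 tilt [0.0024 0.0034] F [0.  0.1 0.9] gap 0.346 togo [0.0078 0.0582 0.0004]
[np.float64(0.02), np.float64(-0.04), np.float64(-0.03)] [np.float64(0.4), np.float64(0.0), np.float64(0.0)]
[np.float64(0.0), np.float64(0.0), np.float64(0.0)] [np.float64(0.4), np.float64(0.0), np.float64(0.0)]
[np.float64(0.0), np.float64(0.0), np.float64(0.0)] [np.float64(0.4), np.float64(0.0), np.float64(0.0)]
[np.float64(0.0), np.float64(0.0), np.float64(0.0)] [np.float64(0.4), np.float64(0.0), np.float64(0.0)]
[np.float64(0.0), np.float64(0.0), np.float64(0.0)] [np.float64(0.4), np.float64(0.0), np.float64(0.0)]
```

>>> send_rows(motion=[[[0,0,0,0.4,0,0,0.35],[0,0,0,0.4,0,0,0.35],[0,0,0,0.4,0,0,0.35],[0,0,0,0.4,0,0,0.35],[0,0,0,0.3,0,0,0.35]]])

```text
clock: 7.75
eef_pos: [0.5525, -0.069, 0.0778]
ee_rot: [-2.366, -2.067, -0.005]
contact_force: [-0.2, -0.1, -1.2]
finger_gap: 0.351
```

```bash
python3 -c "
from h import *
print(lam(r.observe()['eef_pos']))
plan(*wor(-.04,0),.078,82.5,1,.4)
look('t6')"
```

```text
[-0.06356967  0.00021772]
clock 7.75 pos [ 0.5525 -0.069   0.0778] yaw 82.29 tilt [0.0024 0.0023] F [-0.2 -0.1 -1.2] gap 0.351 togo [0.0033 0.0233 0.0002]
[np.float64(0.02), np.float64(-0.03), np.float64(-0.04)] [np.float64(0.4), np.float64(0.0), np.float64(0.0)]
dish? [ 0.339  -0.2659] lamps [-0.2866  0.1862] d 0.0873
dish? [ 0.5412 -0.2962] lamps [-0.2903 -0.0183] d 0.0871
dish? [ 0.5592 -0.0042] lamps [0.0016 0.002 ] d 0.0708
dish? [ 0.6631 -0.231 ] lamps [-0.2097 -0.1306] d 0.087
```

View pics/t6.png

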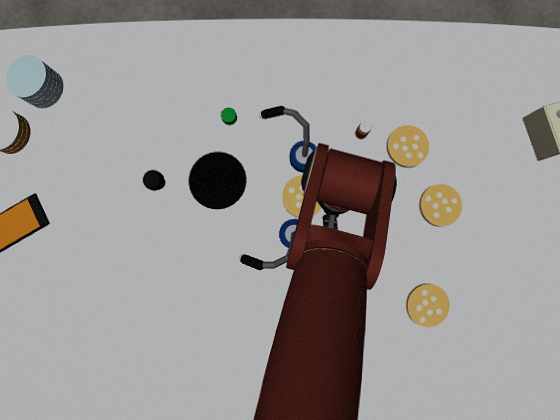

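>>> send_rows(motion=[[[0,0,0,0.25,0,0,0.35],[0,0,0,0.25,0,0,0.35],[0,0,0,0.25,0,0,0.35],[0,0,0,0.3,0,0,0.35],[0,0,0,0.4,0,0,0.35]]])

```text
clock: 8.3
eef_pos: [0.5577, -0.0302, 0.0778]
ee_rot: [-2.366, -2.066, -0.005]
contact_force: [0.0, 0.6, -0.7]
finger_gap: 0.351
```

```bash
cat >> h.py <<'E'
def arcfit(im,minx_l=None):
    "fit fixed radius circle to the dish's free leading arc (image-left part), top surface"
    from scipy.optimize import least_squares
    p=lam(r.observe()['eef_pos']); c0=p+[.055,0]
    best=None
    for c in blobs(im,'dish',40):
        P=np.array([lam(onplane('top',q,.016)) for q in c[:,0].astype(float)])
        k=(np.hypot(*(P-c0).T)<.056)&(P[:,0]>c0[0]+.012)
        if k.sum()>8:
            Q=P[k]; f=least_squares(lambda s:np.hypot(*(Q-s[:2]).T)-.0436,c0,loss='soft_l1',f_scale=.001)
            print('arc n',k.sum(),'dish lamps',f.x.round(4),'world',wor(*f.x).round(4),'rms',np.sqrt(np.mean(f.fun**2)).round(5))
E
python3 -c "
from h import *
print(lam(r.observe()['eef_pos']))
plan(*wor(-.04,0),.078,82.5,1,.4)
look('t7');arcfit(cv2.imread('pics/t7.png'))"
```

```text
[-2.43963854e-02  9.85789594e-05]
clock 8.3 pos [ 0.5577 -0.0302  0.0778] yaw 82.26 tilt [0.0023 0.0026] F [ 0.   0.6 -0.7] gap 0.351 togo [-0.0019 -0.0155  0.0002]
[np.float64(0.02), np.float64(-0.03), np.float64(-0.05)] [np.float64(-0.4), np.float64(0.0), np.float64(-0.01)]
dish? [ 0.3389 -0.2659] lamps [-0.2866  0.1863] d 0.0872
dish? [ 0.5411 -0.2962] lamps [-0.2903 -0.0182] d 0.0871
dish? [0.5644 0.0441] lamps [0.0501 0.0032] d 0.0531
dish? [ 0.6631 -0.231 ] lamps [-0.2098 -0.1306] d 0.087
arc n 84 dish lamps [0.0208 0.0022] world [0.5615 0.0149] rms 0.00879
```

View pics/t7.png

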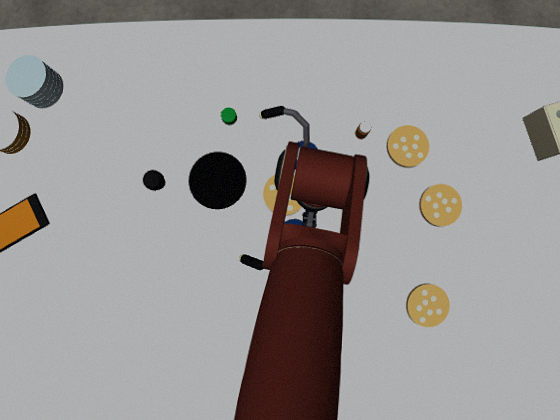

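>>> send_rows(motion=[[[0,0,0,0.4,0,0,0.35],[0,0,0,0.4,0.01,0,0.35],[0,0,0,0.4,0.02,0,0.35],[0,0,0,0.4,0.02,0,0.35],[0,0,0,0.4,0.03,0,0.35]]])

```text
clock: 8.85
eef_pos: [0.567, 0.0245, 0.078]
ee_rot: [-2.365, -2.066, -0.006]
contact_force: [0.5, -0.1, -0.1]
finger_gap: 0.35
```

```bash
python3 -c "
from h import *
print(lam(r.observe()['eef_pos']))
plan(*wor(.1154,-.011),.078,82.5,5,.4)
look('t8');arcfit(cv2.imread('pics/t8.png'))"
```

```text
[ 0.03103202 -0.00194395]
clock 8.85 pos [0.567  0.0245 0.078 ] yaw 82.29 tilt [0.0022 0.0037] F [ 0.5 -0.1 -0.1] gap 0.35 togo [0.02   0.0825 0.    ]
[np.float64(0.02), np.float64(-0.05), np.float64(-0.04)] [np.float64(0.4), np.float64(0.04), np.float64(0.0)]
[np.float64(0.0), np.float64(0.0), np.float64(0.0)] [np.float64(0.4), np.float64(0.04), np.float64(0.0)]
[np.float64(0.0), np.float64(0.0), np.float64(0.0)] [np.float64(0.4), np.float64(0.04), np.float64(0.0)]
[np.float64(0.0), np.float64(0.0), np.float64(0.0)] [np.float64(0.4), np.float64(0.04), np.float64(0.0)]
[np.float64(0.0), np.float64(0.0), np.float64(0.0)] [np.float64(0.4), np.float64(0.04), np.float64(0.0)]
dish? [ 0.3389 -0.2659] lamps [-0.2866  0.1862] d 0.0872
dish? [0.5457 0.0694] lamps [0.0728 0.025 ] d 0.0387
dish? [ 0.5412 -0.2961] lamps [-0.2902 -0.0183] d 0.0874
dish? [ 0.6631 -0.231 ] lamps [-0.2097 -0.1305] d 0.087
```

View pics/t8.png

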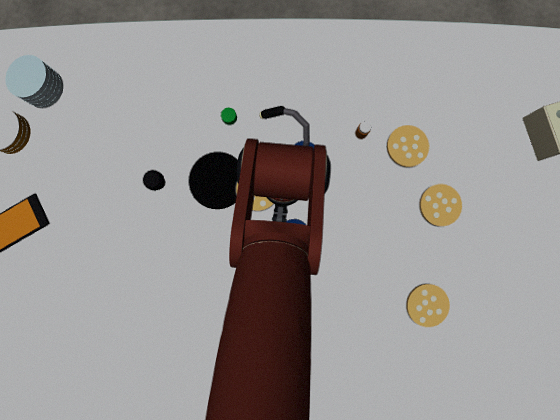

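The wrist now hides most of the dish, but the slice at (262,200) agrees with dead reckoning (TCP + 55 mm). Continuing, then I'll back off and check.

>>> send_rows(motion=[[[0,0,0,0.4,0.04,0,0.35],[0,0,0,0.4,0.04,0,0.35],[0,0,0,0.4,0.04,0,0.35],[0,0,0,0.4,0.04,0,0.35],[0,0,0,0.4,0.04,0,0.35]]])

```text
clock: 9.4
eef_pos: [0.5797, 0.0784, 0.0782]
ee_rot: [-2.364, -2.066, -0.007]
contact_force: [0.8, -0.7, -0.3]
finger_gap: 0.347
```

```bash
python3 -c "
from h import *
print(lam(r.observe()['eef_pos']))
plan(*wor(.1134,-.011),.078,82.5,5,.3)"
```

```text
[ 0.0860871  -0.00751686]
clock 9.4 pos [0.5797 0.0784 0.0782] yaw 82.3 tilt [0.0024 0.0045] F [ 0.8 -0.7 -0.3] gap 0.347 togo [ 0.007   0.0266 -0.0002]
[np.float64(0.02), np.float64(-0.05), np.float64(-0.04)] [np.float64(0.3), np.float64(0.04), np.float64(0.0)]
[np.float64(0.0), np.float64(0.0), np.float64(0.0)] [np.float64(0.3), np.float64(0.04), np.float64(0.0)]
[np.float64(0.0), np.float64(0.0), np.float64(0.0)] [np.float64(0.3), np.float64(0.04), np.float64(0.0)]
[np.float64(0.0), np.float64(0.0), np.float64(0.0)] [np.float64(0.19), np.float64(0.02), np.float64(0.0)]
[np.float64(0.0), np.float64(0.0), np.float64(0.0)] [np.float64(0.0), np.float64(0.0), np.float64(0.0)]
```

>>> send_rows(motion=[[[0,0,0,0.3,0.04,0,0.35],[0,0,0,0.3,0.04,0,0.35],[0,0,0,0.3,0.04,0,0.35],[0,0,0,0.1,0,0,0.35],[0,0,0,0,0,0,0.35]]])

```text
clock: 9.9
eef_pos: [0.5869, 0.1063, 0.0784]
ee_rot: [-2.363, -2.068, -0.007]
contact_force: [0.2, -0.3, 0.5]
finger_gap: 0.353
```

```bash
python3 -c "
from h import *
print(lam(r.observe()['eef_pos']))
look('t9'); cv2.imwrite('pics/s9.png',r.camera('side'))"
```

```text
[ 0.11475986 -0.01099489]
dish? [ 0.339  -0.2659] lamps [-0.2866  0.1862] d 0.0873
dish? [0.564  0.1618] lamps [0.1668 0.0189] d 0.0482
dish? [ 0.5412 -0.2962] lamps [-0.2903 -0.0183] d 0.0872
dish? [ 0.6631 -0.231 ] lamps [-0.2097 -0.1306] d 0.087
```

View pics/s9.png

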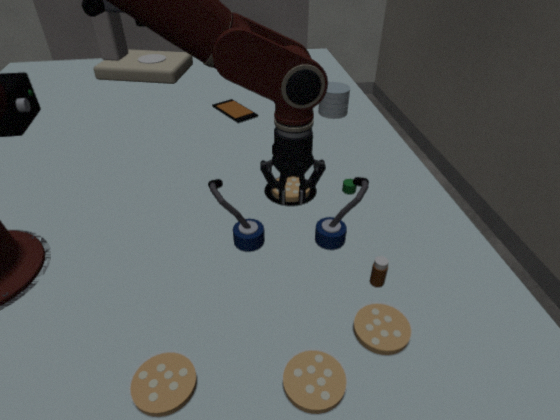

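View pics/t9.png

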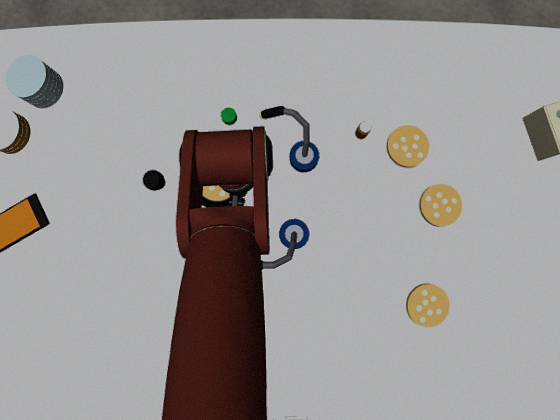

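The side view shows the dish sitting within the disc around (290,188). Now I'll back off, lift clear and check.

>>> send_rows(motion=[[[0,0,0,-0.4,0,0,0.35],[0,0,0,-0.6,0,0,0.35],[0,0,0,0,0,-0.6,0.35],[0,0,0,0,0,-1,0.35],[0,0,0,0,0,-1,0.35]]])

```text
clock: 10.5
eef_pos: [0.58, 0.0763, 0.1421]
ee_rot: [-2.362, -2.059, 0.003]
contact_force: [0.5, -0.2, 0.4]
finger_gap: 0.351
```

>>> send_rows(motion=[[[0,0,0,0,0,-1,0.35],[0,0,0,0,0,-1,0.35],[0,0,0,0,0,-1,0.35],[0,0,0,0,0,-1,0.35],[0,0,0,0,0,-1,0.35]]])

```text
clock: 11.0
eef_pos: [0.5799, 0.0725, 0.2785]
ee_rot: [-2.369, -2.055, -0.004]
contact_force: [-0.7, -0.0, 1.0]
finger_gap: 0.351
```

>>> send_rows(motion=[[[0,0,0,-1,0,-0.5,0.35],[0,0,0,-1,0,0,0.35],[0,0,0,-1,0,0,0.35],[0,0,0,-1,0,0,0.35],[0,0,0,-1,0,0,0.35]]])

```text
clock: 11.5
eef_pos: [0.5632, -0.0552, 0.3058]
ee_rot: [2.364, 2.055, 0.027]
contact_force: [-0.3, -0.0, -0.7]
finger_gap: 0.347
```

```bash
python3 -c "
from h import *
print(lam(r.observe()['eef_pos']),r.observe()['eef_pos'])
look('t10')"
```

```text
[-0.04849069 -0.00858447] [ 0.56318173 -0.05519634  0.30584871]
dish? [ 0.3389 -0.2659] lamps [-0.2866  0.1863] d 0.0872
dish? [ 0.5409 -0.2971] lamps [-0.2912 -0.018 ] d 0.0859
dish? [0.5926 0.1589] lamps [ 0.1676 -0.0098] d 0.0877
```

View pics/t10.png

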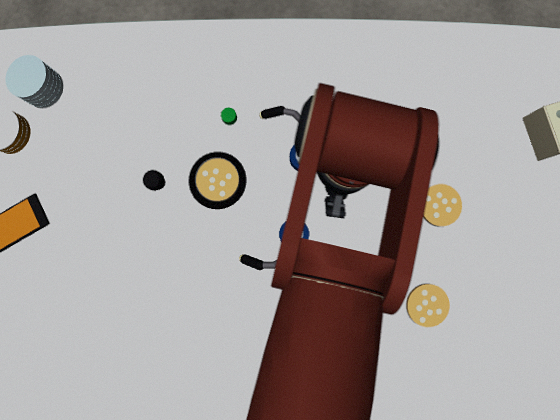

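The dish is at (217,180), concentric with the disc to about 2 mm. The eyepiece (153,180) and stopper (229,116) haven't moved, and the hand is well clear. I'll let the arm settle, do one last side check, and hand in.

>>> send_rows(motion=[[[0,0,0,0,0,0,0.35],[0,0,0,0,0,0,0.35],[0,0,0,0,0,0,0.35]]])

```text
clock: 11.85
eef_pos: [0.5623, -0.0597, 0.3087]
ee_rot: [2.368, 2.045, 0.028]
contact_force: [-1.4, -0.0, -0.2]
finger_gap: 0.351
```

```bash
python3 -c "
from h import *
im=r.camera('side');cv2.imwrite('pics/s11.png',im);look('t11')
t=cv2.imread('pics/t11.png')
for n,i in(('top',t),('side',im)):
  for k,z in(('black',0),('green',.024),('dish',.016)):
    for c in blobs(i,k):
        s,d=circ(n,c,z)
        if .55<s[0]<.75 and .1<s[1]<.35: print(n,k,s.round(4),round(d,4))
o=r.observe();print(o['clock'],o['contact_force'].round(1))
r.finish_job()"
```

```text
dish? [ 0.3386 -0.2661] lamps [-0.2869  0.1866] d 0.0867
dish? [ 0.5404 -0.3   ] lamps [-0.2942 -0.0179] d 0.0822
dish? [0.5927 0.1588] lamps [ 0.1675 -0.0099] d 0.0876
top black [0.5933 0.2938] 0.043
top black [0.5932 0.1609] 0.117
top green [0.7225 0.1361] 0.033
top dish [0.5927 0.1588] 0.0876
side black [0.5951 0.1631] 0.1154
side green [0.7214 0.1232] 0.0476
side dish [0.5923 0.1498] 0.0902
11.95 [ 0.3  0.6 -0.2]
the job is handed in; nothing more can be done
```

View pics/s11.png

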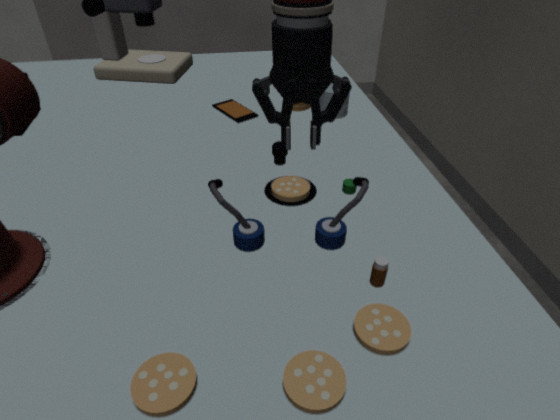

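The dish is on the viewing disc, and I handed the job in at about 12 s; no verdict is reported. I pushed the leftmost dish with the fingertips partly closed, first diagonally onto the gap's middle line. After realigning the hand I pushed it straight between the lamp feet and on to the disc. Then I backed the hand off and lifted it clear.

**Dish on disc:** The last top view puts the dish centre at (0.593, 0.159) and the disc at (0.593, 0.161), about 2 mm apart against the 15 mm allowed.

**Side view disagrees somewhat:** It puts the dish centre about 13 mm before the disc centre. I put that down to its colour mask taking in the dish's wall, since the same mask read 7 mm off at the start. I trusted the top view, and the side picture also shows the dish wholly inside the disc.

**Bystanders:** The eyepiece and stopper measure within about 2 mm of where they started in the top view. The vial stands upright at the same place in the side picture.

**Forces:** Readings at the end of each move stayed near zero (about 2 N at most), and I saw no sign of contact with the lamps.

**Not seen directly:** The wrist hid much of the dish in the top view as it passed through the gap. Its place there comes from the hand position plus the 55 mm offset measured earlier, which gave it within about 1 mm of the middle line.

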